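Set the fence of a stretcher-bar cutting gauge against its stop

ROBOT

A 6-joint arm with a two-finger parallel gripper is mounted at the origin on the work surface. World frame = base frame: x ahead of the robot, y to its left, z up, the work surface at z = 0. Lengths are in m, angles in degrees, forces in N, time in s.
With the tool pointing down it reaches from about 0.375 to 0.9 m from the base axis. Payload 3.1 kg.
Tool frame: the origin (TCP) lies on the centre line of the jaws, within the pads' length; the fingertips stand finger_overhang ahead of it and the grasp point (between the pads) lies 5 mm behind it (finger_overhang is the distance from the TCP to the fingertips, in m); z points along the fingers, y is the line along which they close (so a half turn about z gives the same grasp; the last joint's range is limited). The gripper opens to 87 mm and grips with 3 to 60 N. Pads are 19 mm wide; open, the fingers measure 117 mm over their backs; the gripper's body (75 mm by 190 mm) begins 51 mm behind the grasp point.
Start: joints at [-76.862, 30.224, 82.088, -0, 67.689, -10.227], TCP at [0.248, -0.574, 0.237] pointing down, gripper open.
Joint ranges: [-176.69, 176.69], [-43.24, 126.21], [12.49, 139.97], [-82, 262], [0, 151.66], [-163.58, 163.58]. Speed limits (degrees/s): [159.86, 159.86, 180, 180, 180, 180].

INTERFACE

Orientations are given as a 3x3 rotation matrix whose columns are the frame's x, y, z axes.
In Python, from rig import read_state, capture, calibration, hand_in, finger_overhang gives the robot as it stands.
- The arm moves only by the tool send_rows, never from a script. Its argument "plan" is a list of rows, each a list of 5 numbers: the closure in counts, from 0 (fully open) to 255 (shut), then the shift along the tool's x, y, z in m, then the turn about the tool's z in rad. A call has 1 to 20 rows; each row shifts and turns the commanded pose from where the row before left it, along the tool's axes as they then stand; what a row does not reach is not made up. A row lasts 1/12 s, in which the tool goes at most 41.7 mm and 7.16 degrees, less where a joint would pass 70% of its speed; a pose out of reach is approached as far as the arm can. A call is refused whole if a number of a shift passes 0.0417 or a number of a turn 0.125, either way. A call with a gripper value outside its range is refused whole. The fingers move at their own pace and stop on an object; the grip force is fixed at half the most. Time passes only in rows, so rows that do not move let the fingers close. It gives the time, the measured TCP pose, the force, the opening and the grip force at its end, in the units of the state.
- read_state(): the state, without advancing time (a new reading comes with each control period).
- capture(name): name is "scene" or "top" or "wrist"; returns (picture, depth): 480x640x3 uint8, blue, green, red; 480x640 float32, m along the optical axis (not along the pixel's ray), 0 where there is no reading.
- calibration(name): a dict with "fx", "fy", "cx", "cy" (pixels), "xyz" and "rotation" of the camera in the world. Camera axes: x right, y down, z forward; pixel columns grow to the right and rows downward; lengths in m; the calibration is good to about 2 mm. A picture is of the moment at which its call begins: read the wrist's pose just before it. calibration takes no time and is no camera call; for the wrist camera it gives the pose at the moment of the call.
- hand_in(): hands the job in; it is judged then, once.
The state is a dict: "time_s": time; "joint_positions": joint angles; "qvel": joint speeds; "tau": joint torques, N m; "position": TCP position; "tcp_rot": TCP orientation; "force": force on the tool from outside, world axes, zero at the start; "moment": the same for the moment, N m; "opening": opening from 0.0 (shut) to 1.0 (fully open); "grasp_force": force on a finger pad.
Only numpy, scipy, OpenCV 4.12 (cv2) and the standard library are available. Lean on these libraries where they do the work, as an engineer would, in place of code of your own. Each camera call takes 0.05 s, during which the arm holds its last target. There are 200 camera calls.

TASK

Set the cutting gauge for the next stretcher bars: with a fingertip press down the ribbed pad in the middle of the sliding fence, all the way, to free its brake, and keep it well down while you push the fence along the rail until it rests against the stop block. Then let the pad come up so that the brake grips again, and take your hand away. Nothing needs to be grasped: leave the tape, jar and pot standing where they are.

Things in the scene. Friction and masses are not known exactly. Their poses are not given: they have to be found in the camera images.
- gauge: The cutting gauge: plywood board 100 x 460 x 15 mm fixed on the table, with an aluminium rail (36 mm wide, top 30 mm above the table) along its middle. Origin: centre of the board's underside, on the table. Its y axis runs along the rail from the fence towards the stop block; x across, z up.
- fence (a joint): Travel of the dark steel sliding fence along the rail, m; grows towards the stop block (gauge +y). Brake off, it moves with 2 N plus 8 N per m/s; brake on, its friction holds against about 13 N.
- thumb_pad (a joint): How far the ribbed pad is pressed, m: about 0 when up (brake on), 0.006 fully down. The brake is off beyond about 0.0015. The pad sticks at first: it takes 12 to 15 N to break it loose, then about 8 N (just loose) to 10.5 N (fully down) to keep it down; let go, its spring lifts it again.
- pad_top (a point): Centre of the top of the ribbed dark rubber pad in the middle of the fence, 50 mm above the table when up; it moves with the pad. Pad 50 mm across the rail, 46 mm along it. It lies between two upright end blocks of the fence (each 12 mm thick along the rail, 64 mm wide, top 58 mm above the table) that leave a 50 mm gap along the rail; the gap is open at both sides across the rail. Axes as the gauge's.
- fence_face (a point): Centre of the fence's leading face, the flat outside of the end block nearest the stop block, 44.5 mm above the table and 37 mm ahead of the pad's centre along the rail. Axes as the gauge's.
- stop_face (a point): Centre of the face of the stop block that the fence must meet, 44.5 mm above the table. The stop block is bright aluminium, fixed on the rail, 66 mm wide at its foot (50 mm above), 30 mm along the rail, top 56 mm above the table, with a black line along the edge on the fence's side and a small black clamp screw up to 66 mm. Axes as the gauge's (+y from the fence into the block).
- tape_mid (a point): Roll of masking tape lying flat, 96 mm across, 45 mm high, loose on the table beside the gauge; the point is its centre, half-way up.
- jar_mid (a point): Closed jar with a black lid, 62 mm across, 78 mm high, loose beside the gauge; centre, half-way up.
- pot_mid (a point): White open pot, 68 mm across at the rim, 70 mm high, loose beside the gauge; centre, half-way up.

How it is judged (in metres and radians):
On the way, in this order (a step that is already met when the one before it is completed fails the run):
1. the pad is pressed down with the fence still where it started (within 20 mm) (value of joint thumb_pad above 0.003 m and distance of fence_face from where it was at the start of the episode below 0.02 m), for 0.1 s.
2. the fence has come to the stop block (within 4 mm) with the pad still pressed (y of fence_face in the frame of stop_face between -0.004 and 0.004 m and value of joint thumb_pad above 0.002 m), for 0.1 s.
At the end, for the whole second after the job is handed in: The fence's leading face is within 4 mm of the stop block's face and at rest, the pad is up again (under 1 mm down), and the tape, jar and pot stand within 15 mm of where they were (y of fence_face in the frame of stop_face between -0.004 and 0.004 m and value of joint thumb_pad below 0.001 m and velocity of joint fence between -0.005 and 0.005 m/s and distance of each of tape_mid, jar_mid, pot_mid from where it was at the start of the episode below 0.015 m); the robot touches nothing.
It fails at once if the fence is dragged along with the pad up (more than 20 mm from its start, not yet at the stop, faster than 15 mm/s) (value of joint thumb_pad below 0.0005 m and distance of fence_face from where it was at the start of the episode above 0.02 m and y of fence_face in the frame of stop_face below -0.01 m and (velocity of joint fence above 0.015 m/s or velocity of joint fence below -0.015 m/s)).
It fails at once if the roll of masking tape is lifted or shoved (more than 15 mm) (distance of tape_mid from where it was at the start of the episode above 0.015 m).
It fails at once if the jar is lifted or shoved (more than 15 mm) (distance of jar_mid from where it was at the start of the episode above 0.015 m).
It fails at once if the pot is lifted or shoved (more than 15 mm) (distance of pot_mid from where it was at the start of the episode above 0.015 m).
It also fails if it takes over 45 s, if anything falls off the work surface, if the arm or the gripper's body presses on something with over 40 N, if the wrist force passes 120 N, or if a joint passes its speed limit or range.

## Working session

There is one attempt and no reset: what is moved stays moved. The work goes in short steps, Python scripts to look and compute and a tool call to move; the robot and the scene stay as the last step left them, time stands still between calls to the robot, and variables do not carry over. Pictures are saved under pics/ and viewed, at most 10 in all, crops included, and the job is handed in when it is done.

Besides the shell and the picture viewer there is one more tool, called after ">>>" as name([rows], argument=value, ...), one row to a line, values as JSON. send_rows: Moves the arm, as the interface text tells. Its arguments: {"type":"object","properties":{"plan":{"type":"array","items":{"type":"array","items":{"type":"number"}}}},"required":["plan"]}

```bash
mkdir -p pics
python3 - <<'E'
from rig import *
import cv2,numpy as np
s=read_state();print(s['position'],np.round(s['tcp_rot'],3),s['force'],finger_overhang,s['time_s'])
for n in("scene","top"):
    p,d=capture(n);cv2.imwrite(f"pics/{n}.png",p);np.save(f"{n}_d.npy",d);print(calibration(n))
E
```

```text
[ 0.24772842 -0.57304308  0.23556862] [[ 0.918  0.397 -0.001]
 [ 0.397 -0.918  0.002]
 [ 0.    -0.002 -1.   ]] [ 0.18373941 -0.49597468  0.76043472] 0.014 0.0
{'fx': 554.3872939000923, 'fy': 554.3872939000923, 'cx': 318.7242087983056, 'cy': 240.44013211467853, 'xyz': array([ 1.01197305, -0.34466402,  0.61801167]), 'rotation': array([[ 0.5962472 ,  0.54446296, -0.58995708],
       [ 0.80250759, -0.42409261,  0.41967491],
       [-0.021699  , -0.72367503, -0.68979969]])}
{'fx': 595.8967520473713, 'fy': 595.8967520473713, 'cx': 326.60065275468054, 'cy': 247.6643165240708, 'xyz': array([ 0.40949587, -0.00111761,  1.01674428]), 'rotation': array([[ 0.00387595, -0.98744052,  0.15794367],
       [-0.99998794, -0.00335096,  0.0035901 ],
       [-0.00301575, -0.15795568, -0.9874416 ]])}
```

View pics/top.png

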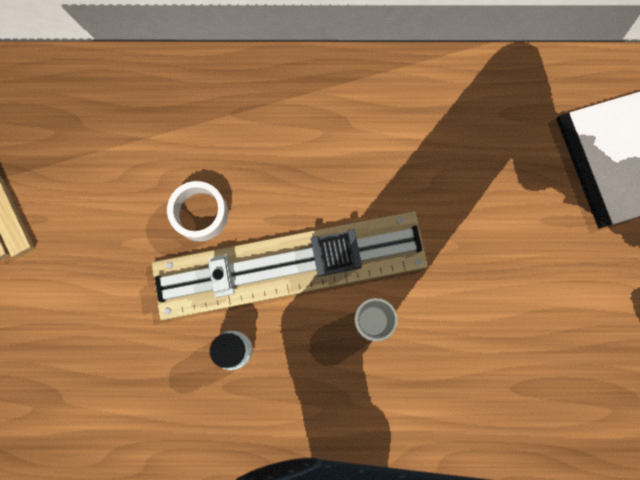

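View pics/scene.png

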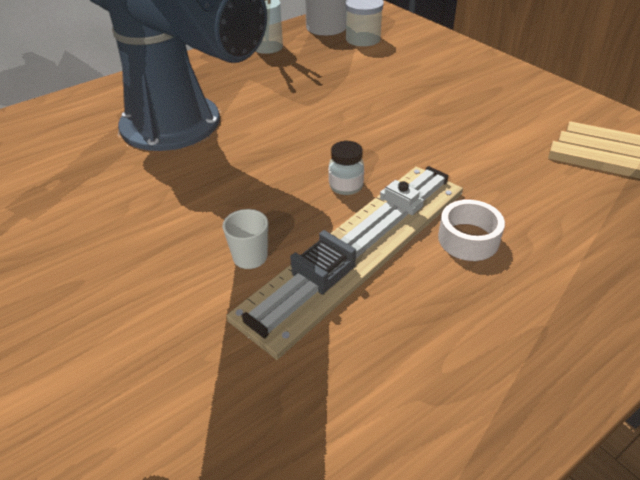

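The top view shows the fence pad at about (337,252), the stop block at (220,275), the tape at (198,211), the jar at (231,350) and the pot at (376,320). The scene view confirms that the gap across the rail is open. Next I'll turn these pixels into positions.

```bash
cat > h.py <<'E'
from rig import *
import cv2,numpy as np
def ray(c,u,v,z):
    d=c['rotation']@np.array([(u-c['cx'])/c['fx'],(v-c['cy'])/c['fy'],1]); return c['xyz']+d*(z-c['xyz'][2])/d[2]
E
python3 - <<'E'
from h import *
c=calibration("top");p=cv2.imread("pics/top.png")
a=ray(c,418,239,.03);b=ray(c,159.5,289,.03);print("ends",a,b,np.linalg.norm(b-a))
for n,u,v,z in(("pad",337,252,.05),("stop",220,275,.056),("pot",376,320,.07),("jar",231,350,.078),("tape",198,211,.045)):print(n,ray(c,u,v,z).round(4))
y=(b-a)[:2];print("axis deg",np.degrees(np.arctan2(y[1],y[0])))
cv2.imwrite("pics/crop.png",cv2.resize(p[200:330,145:435],None,fx=2.7,fy=2.7,interpolation=cv2.INTER_CUBIC))
E
```

```text
ends [ 0.5825908  -0.15103083  0.03      ] [0.49689928 0.27958075 0.03      ] 0.4390550877021284
pad [ 0.557  -0.0147  0.05  ]
stop [0.5177 0.1751 0.056 ]
pot [ 0.4456 -0.0761  0.07  ]
jar [0.3982 0.1502 0.078 ]
tape [0.6262 0.2173 0.045 ]
axis deg 101.25480678065713
```

View pics/crop.png

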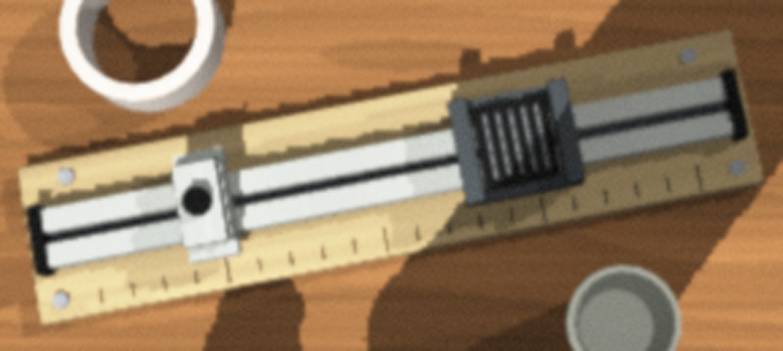

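The crop puts the pad centre at about (336.5,253) in the full image, and the rail axis lies at 101.25° in the world. I'll keep tool y along the rail, since the closed fingers (30 mm) fit the 50 mm gap. That means turning about 12°, closing, and moving over the pad.

>>> send_rows([
  [255,0,0,0,0.106],
  [255,0,0,0,0.106],
  [255,0.0229,-0.0271,0,0],
  [255,0.0229,-0.0271,0,0],
  [255,0.0229,-0.0271,0,0],
  [255,0.0229,-0.0271,0,0],
  [255,0.0229,-0.0271,0,0],
  [255,0.0229,-0.0271,0,0],
  [255,0.0229,-0.0271,0,0],
  [255,0.0229,-0.0271,0,0],
  [255,0.0229,-0.0271,0,0],
  [255,0.0229,-0.0271,0,0],
  [255,0.0229,-0.0271,0,0],
  [255,0.0229,-0.0271,0,0],
  [255,0.0229,-0.0271,0,0],
  [255,0.0229,-0.0271,0,0],
  [255,0.0229,-0.0271,0,0],
  [255,0.0229,-0.0271,0,0],
  [255,0.0229,-0.0271,0,0],
  [255,0.0229,-0.0271,0,0],
])

```text
time_s: 1.77
position: [0.5576, -0.0132, 0.2362]
tcp_rot: [[0.981, 0.195, -0.001], [0.195, -0.981, 0.0], [-0.001, -0.0, -1.0]]
force: [-0.1, -0.9, 0.4]
opening: 0.0
grasp_force: 0.0
```

Run:
```python
from h import *
s=read_state();print(s['position'],np.round(s['tcp_rot'],3),s['force'],s['opening'],s['time_s'])
c=calibration("wrist");p,d=capture("wrist");cv2.imwrite("pics/w.png",p);np.save("w_d.npy",d)
np.save("w_c.npy",c,allow_pickle=True);print(c)
```

```text
[ 0.55755815 -0.01319484  0.23620388] [[ 0.981  0.195 -0.001]
 [ 0.195 -0.981  0.   ]
 [-0.001 -0.    -1.   ]] [-0.11353842 -0.88464513  0.43062371] 0.0004167816951893773 1.7667
{'fx': 358.8960471426035, 'fy': 358.8960471426035, 'cx': 312.0259430720167, 'cy': 237.57895653039446, 'xyz': array([0.63823401, 0.00414344, 0.38467643]), 'rotation': array([[ 1.94929192e-01, -9.36691608e-01, -2.90880461e-01],
       [-9.80817253e-01, -1.86052452e-01, -5.81549679e-02],
       [ 3.54247302e-04,  2.96636676e-01, -9.54990344e-01]])}
```

View pics/w.png

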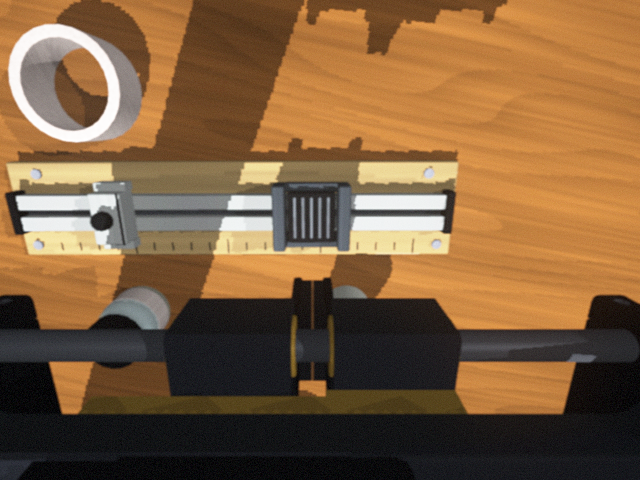

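The wrist view shows the rail level in the image, the pad at about (312,214), the fence's leading edge at about x=273, and the stop block at x≈95–135. The fingers are closed. I'll measure the pad and the travel from here.

Run:
```python
from h import *
c=np.load("w_c.npy",allow_pickle=True).item();p=cv2.imread("pics/w.png")
a=np.radians(101.25);R=np.array([[np.sin(a),-np.cos(a)],[np.cos(a),np.sin(a)]]) # rows: across, along
t=np.array([.5576,-.0132])
for n,u,v,z in(("pad",312.5,214,.05),("lead top",273,216,.058),("rear top",350,216,.058),("stop top edge",118,216,.056),("stop foot",136,216,.03)):
    q=ray(c,u,v,z)[:2];print(n,q.round(4),"across,along from tcp",(R@(q-t)).round(4))
# tool x = across, tool y = -along
cv2.imwrite("pics/wc.png",cv2.resize(p[165:265,70:370],None,fx=2.6,fy=5.2,interpolation=cv2.INTER_CUBIC))
```

```text
pad [ 0.5596 -0.0121] across,along from tcp [0.0021 0.0007]
lead top [0.5524 0.0242] across,along from tcp [0.0021 0.0377]
rear top [ 0.5664 -0.0465] across,along from tcp [ 0.0021 -0.0344]
stop top edge [0.5234 0.1674] across,along from tcp [0.0017 0.1838]
stop foot [0.5179 0.1624] across,along from tcp [-0.0047  0.18  ]
```

View pics/wc.png

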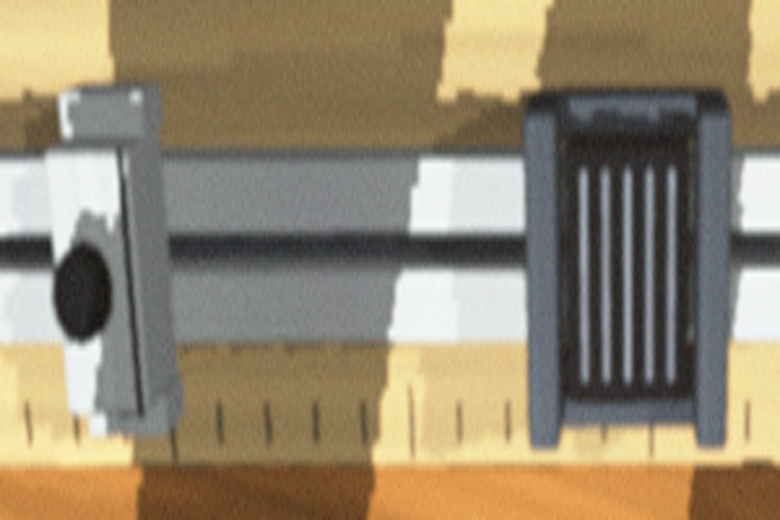

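Travel to the stop is about 0.145 m and the tool is already within 2 mm of the pad centre. I'll descend to just above the pad.

>>> send_rows([
  [255,0.002,-0.001,0.03,0],
  [255,0,0,0.03,0],
  [255,0,0,0.03,0],
  [255,0,0,0.03,0],
  [255,0,0,0.025,0],
  [255,0,0,0.015,0],
  [255,0,0,0.006,0],
  [255,0,0,0,0],
  [255,0,0,0,0],
])

```text
time_s: 2.57
position: [0.5593, -0.0138, 0.0707]
tcp_rot: [[0.981, 0.194, 0.0], [0.194, -0.981, -0.0], [0.0, 0.0, -1.0]]
force: [0.1, -0.2, 0.1]
opening: 0.003
grasp_force: 0.0
```

>>> send_rows([
  [255,0,0,0.002,0],
  [255,0,0,0.002,0],
  [255,0,0,0.002,0],
  [255,0,0,0.001,0],
  [255,0,0,0.001,0],
  [255,0,0,0,0],
  [255,0,0,0,0],
])

```text
time_s: 3.15
position: [0.5597, -0.0138, 0.0647]
tcp_rot: [[0.981, 0.195, 0.002], [0.195, -0.981, -0.001], [0.002, 0.001, -1.0]]
force: [-2.3, 0.2, 11.9]
opening: 0.006
grasp_force: 5.7
```

>>> send_rows([
  [255,0,0,0.001,0],
  [255,0,0,0.001,0],
  [255,0,0,0.001,0],
  [255,0,0,0.001,0],
  [255,0,0,0.001,0],
  [255,0,0,0.001,0],
  [255,0,0,0.001,0],
  [255,0,0,0,0],
  [255,0,0,0,0],
  [255,0,0,0,0],
])

```text
time_s: 3.98
position: [0.5597, -0.0138, 0.0583]
tcp_rot: [[0.981, 0.195, 0.002], [0.195, -0.981, -0.001], [0.002, 0.001, -1.0]]
force: [-3.6, 0.4, 15.4]
opening: 0.004
grasp_force: 7.8
```

The pad is bottomed: 6 mm down at 15 N. Now I'll push along the rail.

>>> send_rows([
  [255,0,-0.002,0,0],
  [255,0,-0.003,0,0],
  [255,0,-0.004,0,0],
  [255,0,-0.005,0,0],
  [255,0,-0.005,0,0],
  [255,0,-0.005,0,0],
  [255,0,-0.005,0,0],
  [255,0,-0.005,0,0],
  [255,0,-0.005,0,0],
  [255,0,-0.005,0,0],
  [255,0,-0.005,0,0],
  [255,0,-0.003,0,0],
  [255,0,0,0,0],
])

```text
time_s: 5.07
position: [0.5494, 0.0373, 0.0583]
tcp_rot: [[0.981, 0.196, 0.002], [0.196, -0.981, -0.001], [0.002, 0.001, -1.0]]
force: [-3.5, -0.3, 15.6]
opening: 0.001
grasp_force: 8.1
```

Run:
```python
from h import *
s=read_state();print(s['position'],s['force'],s['time_s'])
p,d=capture("top");q,d=capture("wrist")
cv2.imwrite("pics/t2.png",np.vstack([cv2.resize(p[190:340,140:440],(640,320)),q[140:380:,:]]))
```

```text
[0.54943291 0.0373176  0.05827058] [-3.48969347 -0.31424957 15.6009385 ] 5.0667
```

View pics/t2.png

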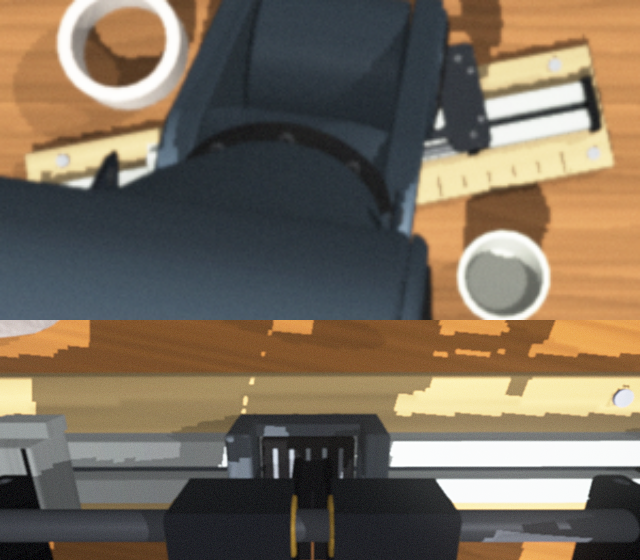

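The wrist crop shows the finger (x≈313) still centred on the pad (263–355), so the fence travels with it. About 0.093 m remains.

>>> send_rows([
  [255,0,-0.003,0,0],
  [255,0,-0.005,0,0],
  [255,0,-0.005,0,0],
  [255,0,-0.005,0,0],
  [255,0,-0.005,0,0],
  [255,0,-0.005,0,0],
  [255,0,-0.005,0,0],
  [255,0,-0.005,0,0],
  [255,0,-0.005,0,0],
  [255,0,-0.005,0,0],
  [255,0,-0.005,0,0],
  [255,0,-0.005,0,0],
  [255,0,-0.005,0,0],
  [255,0,-0.005,0,0],
  [255,0,-0.005,0,0],
  [255,0,-0.005,0,0],
  [255,0,-0.003,0,0],
  [255,0,-0.002,0,0],
  [255,0,0,0,0],
])

```text
time_s: 6.75
position: [0.5331, 0.1188, 0.0583]
tcp_rot: [[0.981, 0.195, 0.002], [0.195, -0.981, -0.001], [0.002, 0.001, -1.0]]
force: [-4.1, -1.5, 16.4]
opening: 0.006
grasp_force: 8.4
```

>>> send_rows([
  [255,0,-0.002,0,0],
  [255,0,-0.002,0,0],
  [255,0,-0.002,0,0],
  [255,0,-0.002,0,0],
  [255,0,-0.001,0,0],
  [255,0,0,0,0],
])

```text
time_s: 7.25
position: [0.5321, 0.1255, 0.0583]
tcp_rot: [[0.98, 0.197, 0.003], [0.197, -0.98, -0.004], [0.002, 0.004, -1.0]]
force: [-2.8, -9.0, 16.7]
opening: 0.009
grasp_force: 8.0
```

The along-rail force rose to 9 N and motion lagged, so the fence has probably met the stop. I'll look to confirm.

>>> send_rows([
  [255,0,-0.001,0,0],
  [255,0,0,0,0],
  [255,0,0,0,0],
])

```text
time_s: 7.5
position: [0.5322, 0.1261, 0.0583]
tcp_rot: [[0.98, 0.197, 0.003], [0.197, -0.98, -0.004], [0.002, 0.004, -1.0]]
force: [-2.5, -9.9, 15.3]
opening: 0.006
grasp_force: 7.9
```

Run:
```python
from h import *
q,d=capture("wrist")
cv2.imwrite("pics/w3.png",cv2.resize(q[190:340,140:440],(800,400)))
```

```text
(no output)
```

View pics/w3.png

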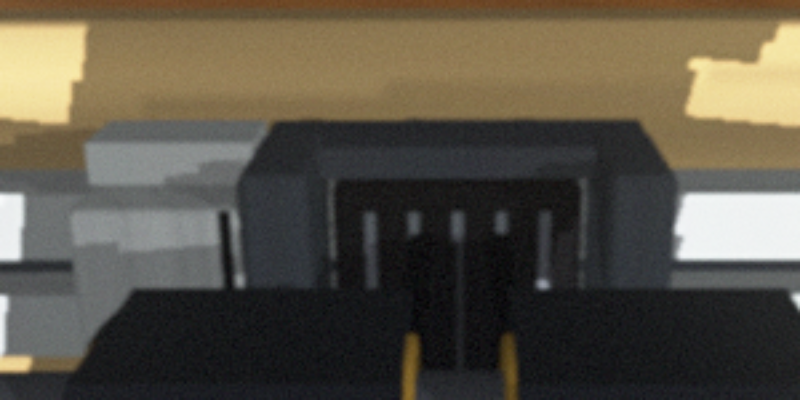

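The view shows the fence's leading block (x≈240) right against the stop's black-line edge (x≈225), with the finger still centred on the pad. I'll lift straight up.

>>> send_rows([
  [255,0,0,-0.002,0],
  [255,0,0,-0.002,0],
  [255,0,0,-0.002,0],
  [255,0,0,-0.002,0],
  [255,0,0,-0.003,0],
  [255,0,0,-0.005,0],
  [255,0,0,-0.01,0],
  [255,0,0,-0.02,0],
  [255,0,0,-0.03,0],
  [255,0,0,-0.03,0],
  [255,0,0,-0.03,0],
  [255,0,0,-0.03,0],
  [255,0,0,0,0],
  [255,0,0,0,0],
  [255,0,0,0,0],
])

```text
time_s: 8.8
position: [0.5301, 0.1287, 0.2215]
tcp_rot: [[0.981, 0.195, -0.001], [0.195, -0.981, 0.0], [-0.001, -0.0, -1.0]]
force: [0.9, -0.5, 0.7]
opening: 0.005
grasp_force: 0.0
```

Run:
```python
from h import *
print(read_state()['force'])
q,d=capture("wrist")
cv2.imwrite("pics/w4.png",q)
```

```text
[ 0.9404735  -0.47243287  0.69716872]
```

View pics/w4.png

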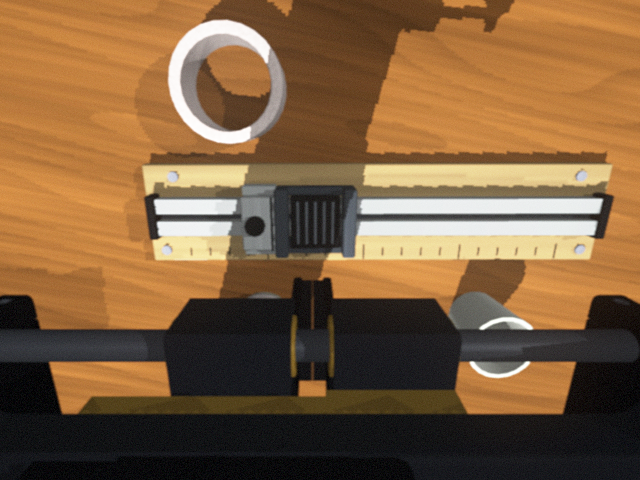

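The fence (275–355) sits flush against the stop block (243–274). The tape and pot stand upright, the hand is clear, and the wrist force is near zero.

```bash
python3 -c "from rig import *;print(hand_in())"
```

```text
the job is handed in; nothing more can be done
None
```

The fence rests against the stop block, the pad has been released, the hand is clear, and the job is handed in; no verdict came back.

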